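Shut up the paint chest

TASK

Close up the wooden paint chest using only your fingertips, without gripping anything: first push both open drawers fully in, then push the raised lid down until it is fully shut. The chest stands loose on the table, so push gently: do not lift or tip it or shove it along, and leave the brush pot, bottle and paint tin beside it standing where they are. Finish with the hand clear of everything.

Things in the scene. Friction and masses are not known exactly. Their poses are not given: they have to be found in the camera images.
- chest: pale wooden chest, loose on rubber feet, about 4 to 5 kg; slides if pushed sideways with about 15 N or more. Carcass 180 (x) x 300 (y) x 85 mm high without the lid. Origin: centre of its underside. x points from the drawer side to the hinge side (away from the robot within 0.3 rad), y to its left, z up. Two drawers side by side below, an open tray above them under the lid
- drawer_left (a joint): how far the left drawer (at the chest's +y) stands out, in m: 0 = fully in, at its stop; starts 0.035 to 0.075. It slides along the chest's x axis, closing towards +x, stays where it is left, and takes about 2 to 3 N to push
- drawer_right (a joint): the same for the right drawer (at the chest's -y)
- drawer_left_front (a point): centre of the left drawer's dark flat front face (it looks to the chest's -x), 30 mm above the table; moves with the drawer. The front is 143 mm wide, 44 mm high (8 to 52 mm above the table), 12 mm thick, with a flat brass plate and no handle. Shut, this face lies 102 mm to -x of the chest's origin, 12 mm proud of the carcass
- drawer_right_front (a point): the same point on the right drawer's front
- lid (a joint): opening angle of the lid in rad: 0 = shut flat, grows as it opens; starts 0.85 to 1.15, so it leans over the tray towards the drawer side. A stiff friction hinge holds it at any angle, so it must be pushed all the way down; about 1.5 to 4 N at its free edge turns it
- lid_hinge (a point): middle of the hinge line, along the chest's y at its far upper edge: 90 mm to +x of the chest's origin and 85 mm above the table, on the underside of the lid
- lid_edge (a point): middle of the lid's free edge, on its outer (upper) face; the lid is a pale board with a dark inlaid panel, 182 mm from hinge to free edge, 300 mm wide, 8 mm thick. Shut, its outer face is level, 93 mm above the table
- brush_pot: dark steel pot, 72 mm across and 100 mm high, full of brushes reaching about 250 mm high and 95 mm across; loose, to be left alone. Origin: centre of its underside
- oil_bottle: green glass bottle with a black cap, 56 mm across, 150 mm high; loose, to be left alone. Origin: centre of its underside
- paint_tin: yellow-banded metal paint tin, 73 mm across, 72 mm high; loose, to be left alone. Origin: centre of its underside

How it is judged:
On the way, in this order (a step that is already met when the one before it is completed fails the run):
1. both drawers are fully in (value of joint each of drawer_left, drawer_right below 0.005 m), for 0.2 s.
2. then the lid is shut (value of joint lid below 0.05 rad), for 0.2 s.
At the end, for the whole second after the job is handed in: Both drawers within 5 mm of fully in, the lid within 0.05 rad of shut, the chest flat and at rest on the table within 40 mm of where it started, and the brush pot, bottle and tin upright within 30 mm of their places (all of step 1 and value of joint lid below 0.05 rad and height (world z) of chest below 0.006 m and angle between chest's own z axis and vertical below 0.04 rad and linear speed of chest below 0.02 m/s and distance of chest from where it was at the start of the episode below 0.04 m and distance of each of brush_pot, oil_bottle, paint_tin from where it was at the start of the episode below 0.03 m and angle between each of brush_pot, oil_bottle, paint_tin's own z axis and vertical below 0.15 rad); the robot touches nothing.
It fails at once if the chest is lifted or tipped: raised more than 15 mm or tilted more than 0.12 rad (height (world z) of chest above 0.015 m or angle between chest's own z axis and vertical above 0.12 rad).
It fails at once if the chest is shoved more than 40 mm along the table (distance of chest from where it was at the start of the episode above 0.04 m).
It fails at once if the brush pot is lifted, moved more than 30 mm or tipped more than 0.4 rad (distance of brush_pot from where it was at the start of the episode above 0.03 m or angle between brush_pot's own z axis and vertical above 0.4 rad or height (world z) of brush_pot above 0.015 m).
It fails at once if the bottle is lifted, moved more than 30 mm or tipped more than 0.4 rad (distance of oil_bottle from where it was at the start of the episode above 0.03 m or angle between oil_bottle's own z axis and vertical above 0.4 rad or height (world z) of oil_bottle above 0.015 m).
It fails at once if the tin is lifted, moved more than 30 mm or tipped more than 0.4 rad (distance of paint_tin from where it was at the start of the episode above 0.03 m or angle between paint_tin's own z axis and vertical above 0.4 rad or height (world z) of paint_tin above 0.015 m).
It also fails if it takes over 64 s, if anything falls off the work surface, if the arm or the gripper's body presses on something with over 40 N, if the wrist force passes 120 N, or if a joint passes its speed limit or range.

ROBOT

A 7-joint arm with a two-finger parallel gripper is mounted at the origin on the work surface. World frame = base frame: x ahead of the robot, y to its left, z up, the work surface at z = 0. Lengths are in m, angles in rad, forces in N, time in s.
With the tool pointing down it reaches from about 0.425 to 0.875 m from the base axis. Payload 4.7 kg.
Tool frame: the origin (TCP) lies between the finger pads; the fingertips stand 19 mm ahead of it and the grasp point (between the pads) is the TCP (ctrl.tip_extent is the distance from the TCP to the fingertips, in m); z points along the fingers, y is the line along which they close (so a half turn about z gives the same grasp; the last joint's range is limited). The gripper opens to 87 mm and grips with 3 to 60 N. Pads are 19 mm wide; open, the fingers measure 117 mm over their backs; the gripper's body (75 mm by 190 mm) begins 51 mm behind the grasp point.
Start: joints at [1.263, 0.321, -0.07, 1.45, 0.023, 1.371, -0.057], TCP at [0.206, -0.617, 0.215] pointing down, gripper open.
Joint ranges: [-2.86, 2.86], [-0.3, 2.09], [-1.38, 1.24], [0.06, 2.45], [-1.56, 4.7], [0.09, 2.05], [-2.69, 2.69]. Speed limits (rad/s): [2.57, 2.57, 3.14, 3.14, 3.14, 3.14, 3.14].

INTERFACE

Orientations are given as a rotation vector (axis times angle).
In Python, from bench import ctrl gives the robot as it stands.
- The arm moves only by the shell command python3 -m crank 'ROWS' [OPENING] [FORCE]. ROWS is JSON, a list of rows, each an object of numbers: "tx", "ty", "tz": the shift along the tool's x, y, z in mm; "turn": the turn about the tool's z in units of 5 degrees (1.0 is 5 degrees). In form: [{"tx": .., "ty": .., "tz": .., "turn": ..}, ...]. A call has 1 to 5 rows; each row is the pose to reach, as a shift and turn from the pose commanded when the call began, along the tool's axes at that moment; what a row does not reach only later rows make up. A row lasts 1/8 s, in which the tool goes at most 62.5 mm and 10.7 degrees, less where a joint would pass 70% of its speed; a pose out of reach is approached as far as the arm can. A call with a gripper value outside its range is refused whole. OPENING is the finger opening in mm, from 0 to 87, set as the call begins (- or left out, the last holds). The fingers move at their own pace and stop on an object; FORCE is the grip in N (left out, the last holds). Time passes only in rows, so rows that repeat a pose let the fingers close. It gives the time, the measured TCP pose, the force, the opening and the grip force at its end, in the units of the state.
- ctrl.get_state(): the state, without advancing time (a new reading comes with each control period).
- ctrl.get_image(name): name is "side" or "top" or "wrist"; returns (picture, depth): 400x640x3 uint8, red, green, blue; 400x640 float32, m along the optical axis (not along the pixel's ray), 0 where there is no reading.
- ctrl.camera_model(name): a dict with "intrinsics" (3x3 intrinsics, pixels), "origin" and "orientation" of the camera in the world. Camera axes: x right, y down, z forward; pixel columns grow to the right and rows downward; lengths in m; the calibration is good to about 2 mm. A picture is of the moment at which its call begins: read the wrist's pose just before it. camera_model takes no time and is no camera call; for the wrist camera it gives the pose at the moment of the call.
- ctrl.close_job(): hands the job in; it is judged then, once.
Trained networks look in the newest picture that a camera, given by its name, has taken for a name from the list of things; names that differ only in an ending like _2 or _b are one class to them, and where a whole thing is asked for, a point or a joint stands for the part that bears it (a point fixed in the world has none). Each returns a list of dicts, best first, with "confidence" (0 to 1); they miss things now and then, are a little off and sometimes report something else, mostly with a low value. They report only what shows in the picture. A call takes as long as a camera call.
- ctrl.recognise(camera, query): "xyz" ([x, y, z] in m, in world coordinates, good to about 4 mm: the middle of the surface that is visible of it).
- ctrl.mark_of(camera, query): "xyz" ([x, y, z] in m, in world coordinates, good to about 4 mm: a listed point, or the origin of a listed thing).
The state is a dict: "time": time; "joint_positions": joint angles; "qd": joint speeds; "joint_torque": joint torques, N m; "position": TCP position; "tool_rot": TCP orientation; "ft_force": force on the tool from outside, world axes, zero at the start; "torque": the same for the moment, N m; "grip_width": opening from 0.0 (shut) to 1.0 (fully open); "grip_force": force on a finger pad.
Only numpy, scipy, OpenCV 4.12 (cv2) and the standard library are available. Lean on these libraries where they do the work, as an engineer would, in place of code of your own. Each camera call takes 0.05 s, during which the arm holds its last target. There are 200 camera calls.

## Working session

There is one attempt and no reset: what is moved stays moved. The work goes in short steps, Python scripts to look and compute and a shell command to move; the robot and the scene stay as the last step left them, time stands still between calls to the robot, and variables do not carry over. Pictures are saved under pics/ and viewed, at most 10 in all, crops included, and the job is handed in when it is done.

```bash
mkdir -p pics; cat > h.py <<'E'
from bench import ctrl
import numpy as np, cv2
from scipy.spatial.transform import Rotation as R
np.set_printoptions(precision=4,suppress=True)
def pic(c,n):
    im,d=ctrl.get_image(c); cv2.imwrite(f'pics/{n}.png',im[:,:,::-1]); return im,d
E
python3 - <<'E'
from h import *
s=ctrl.get_state(); print(s['time'],s['position'],R.from_rotvec(s['tool_rot']).as_matrix())
ims=[]
for c in ['side','top']:
    im,d=pic(c,c+'0'); ims.append(im)
    for q in ['chest','drawer_left_front','drawer_right_front','lid_hinge','lid_edge','brush_pot','oil_bottle','paint_tin']:
        for r in ctrl.mark_of(c,q)[:1]: print(c,q,np.array(r['xyz']),round(r['confidence'],2))
cv2.imwrite('pics/both.png',cv2.resize(np.vstack(ims),(480,600))[:,:,::-1])
E
```

```text
0.0 [ 0.2054 -0.6161  0.2138] [[ 0.9486  0.3163 -0.0007]
 [ 0.3163 -0.9486  0.0017]
 [-0.0001 -0.0019 -1.    ]]
side chest [ 0.6268 -0.0399  0.001 ] 0.93
side drawer_left_front [0.49   0.0805 0.0308] 0.66
side drawer_right_front [ 0.4422 -0.0616  0.0284] 0.81
side lid_hinge [ 0.7138 -0.0601  0.0846] 0.77
side lid_edge [ 0.6314 -0.0388  0.2393] 0.7
side brush_pot [ 0.4597 -0.2185  0.0049] 0.56
side oil_bottle [0.682  0.2061 0.0023] 0.63
side paint_tin [ 0.5913 -0.2795  0.0019] 0.71
top chest [ 0.6317 -0.0384  0.0041] 0.62
top drawer_left_front [0.4822 0.0791 0.0302] 0.89
top drawer_right_front [ 0.4374 -0.0608  0.0308] 0.68
top lid_hinge [ 0.7179 -0.062   0.0846] 0.68
top lid_edge [ 0.6316 -0.0363  0.2452] 0.58
top brush_pot [ 0.4582 -0.2234  0.0018] 0.83
top oil_bottle [ 0.6862  0.2096 -0.0023] 0.67
top paint_tin [ 0.5901 -0.2804 -0.0016] 0.87
```

View pics/both.png

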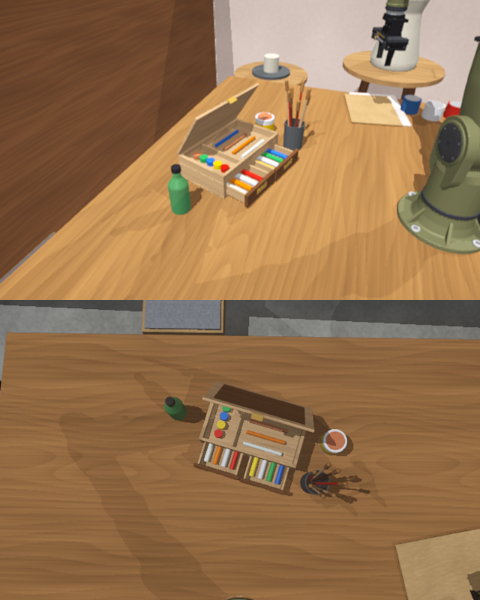

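The pictures match the network marks: the chest is at about (0.63, -0.04) with yaw about -0.24. Both drawers are out, roughly 65 and 75 mm. The lid is at about 1.02 rad, and the pot and tin are on the -y side with the bottle on +y. I'll open the fingers so one fingertip lands on each drawer. First I raise the hand, then swing it in over the scene.

```bash
python3 -m crank '[{"tz":-60},{"tz":-120},{"tz":-170},{"tz":-170}]' 87; python3 -m crank '[{"tx":60,"ty":-20,"turn":2},{"tx":120,"ty":-50,"turn":4},{"tx":180,"ty":-80,"turn":6},{"tx":240,"ty":-110,"turn":6.5},{"tx":260,"ty":-150,"turn":6.5}]'
python3 - <<'E'
from h import *
from scipy.optimize import least_squares
acc={}
for k in range(4):
  for c in ['top','side']:
    ctrl.get_image(c)
    for q in ['chest','drawer_left_front','drawer_right_front','lid_hinge','lid_edge']:
        for r in ctrl.mark_of(c,q)[:1]:
            if r['confidence']>.4: acc.setdefault(q,[]).append(r['xyz'])
m={q:np.median(v,0) for q,v in acc.items()}
for q in m: print(q,m[q],len(acc[q]))
def f(p):
    x,y,a,l,r,t=p; u=np.array([np.cos(a),np.sin(a)]); v=np.array([-u[1],u[0]]); o=np.array([x,y])
    e=-.182*np.cos(t)+.008*np.sin(t); z=.085+.182*np.sin(t)+.008*np.cos(t)
    return np.r_[o-m['chest'][:2],o+.09*u-m['lid_hinge'][:2],o-(.102+l)*u+.0735*v-m['drawer_left_front'][:2],
     o-(.102+r)*u-.0735*v-m['drawer_right_front'][:2],o+(.09+e)*u-m['lid_edge'][:2],z-m['lid_edge'][2]]
s=least_squares(f,[.63,-.04,-.24,.06,.07,1]); print(s.x,s.fun*1000)
s=ctrl.get_state(); print(s['time'],s['position'],R.from_rotvec(s['tool_rot']).as_matrix(),s['ft_force'])
E
```

```text
chest [ 0.6292 -0.0406  0.0009] 8
drawer_left_front [0.4878 0.0808 0.0294] 8
drawer_right_front [ 0.4432 -0.0609  0.0312] 6
lid_hinge [ 0.7147 -0.0612  0.0851] 8
lid_edge [ 0.6311 -0.0373  0.2435] 8
[ 0.6292 -0.0377 -0.2815  0.0668  0.0702  1.0191] [-0.0831  2.9235  0.8739 -1.4802 -0.2978 -1.0299  0.1185  0.4097 -0.6115
 -0.8231  0.6447]
3.3 [ 0.2055 -0.6166  0.2149] [[ 0.9487  0.3163 -0.    ]
 [ 0.3163 -0.9487 -0.0001]
 [-0.      0.0001 -1.    ]] [-0.4121 -0.0338  0.2839]$[0]: bad value
$[0]: bad value
```

```bash
python3 -m crank '[{"tx":0,"ty":0,"tz":-60,"turn":0},{"tx":0,"ty":0,"tz":-120,"turn":0},{"tx":0,"ty":0,"tz":-170,"turn":0},{"tx":0,"ty":0,"tz":-170,"turn":0}]' 87
```

```text
time: 3.8
position: [0.2062, -0.6181, 0.3906]
tool_rot: [3.092, 0.502, 0.003]
ft_force: [-0.8, 0.4, -0.9]
grip_width: 1.001
grip_force: 0.0
```

```bash
python3 -m crank '[{"tx":50,"ty":-28,"tz":0,"turn":1.7},{"tx":100,"ty":-55,"tz":0,"turn":3.5},{"tx":150,"ty":-82,"tz":0,"turn":5.2},{"tx":200,"ty":-110,"tz":0,"turn":6.9},{"tx":250,"ty":-140,"tz":0,"turn":6.9}]' && python3 - <<'E'
from h import *
s=ctrl.get_state(); M=R.from_rotvec(s['tool_rot']).as_matrix(); print(M)
u=np.array([.9606,-.2778]);o=np.array([.6292,-.0377])
for x in(-.198,):
  d=np.r_[o+x*u,s['position'][2]]-s['position']; print(d, M.T@d)
E
```

```text
time: 4.42
position: [0.3992, -0.4031, 0.3835]
tool_rot: [-3.11, 0.441, 0.002]
ft_force: [0.4, -0.7, -0.3]
grip_width: 0.994
grip_force: 0.0
[[ 0.9606 -0.278  -0.0012]
 [-0.278  -0.9606  0.0009]
 [-0.0014 -0.0005 -1.    ]]
[0.0398 0.4204 0.    ] [-0.0786 -0.4149  0.0003]
```

```bash
python3 -m crank '[{"tx":0,"ty":-60,"tz":0,"turn":0},{"tx":0,"ty":-120,"tz":0,"turn":0},{"tx":-15,"ty":-180,"tz":0,"turn":0},{"tx":-30,"ty":-240,"tz":0,"turn":0},{"tx":-50,"ty":-300,"tz":0,"turn":0}]' ; python3 -m crank '[{"tx":-10,"ty":-55,"tz":0,"turn":0},{"tx":-25,"ty":-110,"tz":0,"turn":0},{"tx":-27,"ty":-115,"tz":0,"turn":0},{"tx":-27,"ty":-115,"tz":0,"turn":0}]' ; python3 - <<'E'
from h import *
s=ctrl.get_state(); M=R.from_rotvec(s['tool_rot']).as_matrix()
u=np.array([.9606,-.2778]);o=np.array([.6292,-.0377])
d=np.r_[o-.198*u,.044]-s['position']; print(d, M.T@d)
E
```

```text
time: 5.05
position: [0.4329, -0.1012, 0.3836]
tool_rot: [-3.111, 0.439, 0.002]
ft_force: [0.5, -0.3, 0.4]
grip_width: 1.001
grip_force: 0.0
time: 5.55
position: [0.439, 0.0141, 0.3841]
tool_rot: [3.11, -0.439, -0.001]
ft_force: [-0.2, -0.5, -1.3]
grip_width: 1.003
grip_force: 0.0
[ 0.      0.0032 -0.3401] [-0.0006 -0.0034  0.3401]
```

```bash
python3 -m crank '[{"tx":0,"ty":-3,"tz":60,"turn":0},{"tx":0,"ty":-3,"tz":120,"turn":0},{"tx":0,"ty":-3,"tz":180,"turn":0},{"tx":0,"ty":-3,"tz":230,"turn":0},{"tx":0,"ty":-3,"tz":240,"turn":0}]' ; python3 -m crank '[{"tx":0,"ty":0,"tz":25,"turn":0},{"tx":0,"ty":0,"tz":50,"turn":0},{"tx":0,"ty":0,"tz":75,"turn":0},{"tx":0,"ty":0,"tz":100,"turn":0},{"tx":0,"ty":0,"tz":100,"turn":0}]' ; python3 - <<'E'
from h import *
s=ctrl.get_state(); print(s['position'])
a,_=pic('side','s1');b,_=pic('top','t1')
cv2.imwrite('pics/b1.png',np.vstack([cv2.resize(a[80:300,150:450],None,fx=1.3,fy=1.3),cv2.resize(b[60:280,210:510],None,fx=1.3,fy=1.3)])[:,:,::-1])
E
```

```text
time: 6.18
position: [0.4372, 0.0155, 0.1414]
tool_rot: [3.11, -0.444, -0.011]
ft_force: [0.0, -0.2, 0.1]
grip_width: 0.998
grip_force: 0.0
time: 6.8
position: [0.44, 0.0164, 0.0447]
tool_rot: [-3.11, 0.442, 0.003]
ft_force: [0.2, 0.4, -0.0]
grip_width: 0.998
grip_force: 0.0
[0.44   0.0164 0.0447]
```

View pics/b1.png

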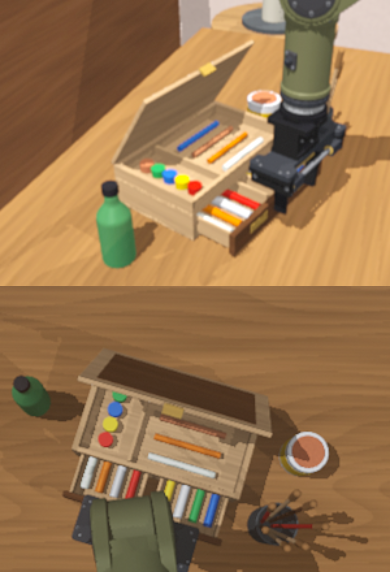

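The hand stands in front of both drawers (around (140,530) in the lower crop), clear of the pot and tin. Next I push along tool x.

```bash
python3 -m crank '[{"tx":6,"ty":0,"tz":0,"turn":0},{"tx":12,"ty":0,"tz":0,"turn":0},{"tx":18,"ty":0,"tz":0,"turn":0},{"tx":24,"ty":0,"tz":0,"turn":0},{"tx":30,"ty":0,"tz":0,"turn":0}]' ; python3 -m crank '[{"tx":6,"ty":0,"tz":0,"turn":0},{"tx":12,"ty":0,"tz":0,"turn":0},{"tx":18,"ty":0,"tz":0,"turn":0},{"tx":24,"ty":0,"tz":0,"turn":0},{"tx":30,"ty":0,"tz":0,"turn":0}]'; python3 -m crank '[{"tx":5,"ty":0,"tz":0,"turn":0},{"tx":9,"ty":0,"tz":0,"turn":0},{"tx":13,"ty":0,"tz":0,"turn":0},{"tx":15,"ty":0,"tz":0,"turn":0},{"tx":16,"ty":0,"tz":0,"turn":0}]'; python3 - <<'E'
from h import *
for c in ['top','side']*2:
    ctrl.get_image(c)
    print(c,*[(q,np.array(r['xyz']),round(r['confidence'],2)) for q in ['chest','drawer_left_front','drawer_right_front'] for r in ctrl.mark_of(c,q)[:1]])
E
```

```text
time: 7.52
position: [0.4693, 0.009, 0.0448]
tool_rot: [3.111, -0.439, -0.0]
ft_force: [-0.1, -0.1, 0.4]
grip_width: 1.002
grip_force: 0.0
time: 8.15
position: [0.4982, 0.0007, 0.0448]
tool_rot: [3.111, -0.439, -0.0]
ft_force: [0.2, -0.0, -1.0]
grip_width: 1.001
grip_force: 0.0
time: 8.78
position: [0.5132, -0.0036, 0.0448]
tool_rot: [3.111, -0.439, -0.0]
ft_force: [-0.2, -0.2, -0.4]
grip_width: 0.999
grip_force: 0.0
top ('chest', array([ 0.6292, -0.0373, -0.0007]), 0.75) ('drawer_left_front', array([0.4807, 0.0807, 0.0308]), 0.98)
side ('chest', array([ 0.628 , -0.0393,  0.0003]), 0.8) ('drawer_left_front', array([0.4917, 0.0852, 0.0299]), 0.85)
top ('chest', array([ 0.6308, -0.039 ,  0.0034]), 0.88) ('drawer_left_front', array([0.4803, 0.0808, 0.03  ]), 0.71)
side ('chest', array([ 0.6285, -0.0396, -0.0027]), 0.6) ('drawer_left_front', array([0.4901, 0.0839, 0.0295]), 0.75) ('drawer_right_front', array([ 0.4446, -0.0602,  0.0278]), 0.55)
```

```bash
python3 - <<'E'
from h import *
a,_=pic('side','s2');b,_=pic('top','t2')
cv2.imwrite('pics/b2.png',np.hstack([cv2.resize(a[100:300,200:400],None,fx=2,fy=2),cv2.resize(b[100:300,230:430],None,fx=2,fy=2)])[:,:,::-1])
E
```

```text
(no output)
```

View pics/b2.png

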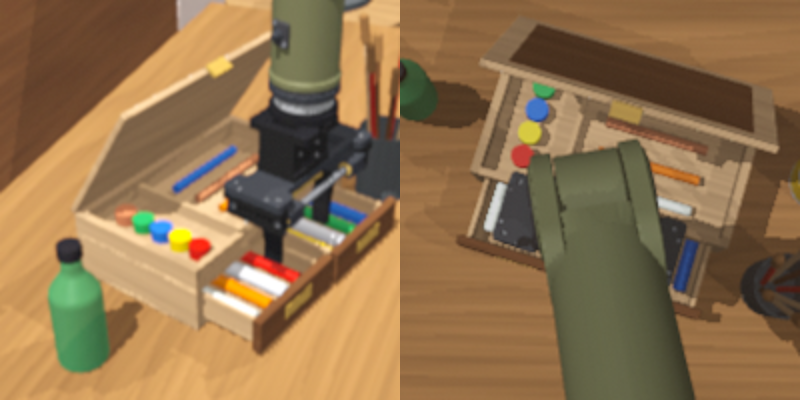

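```bash
python3 - <<'E'
from h import *
s=ctrl.get_state(); M=R.from_rotvec(s['tool_rot']).as_matrix(); p=np.array(s['position']); print(p,s['time'],s['ft_force'])
tips=[p+M@[0,sy*.051,z] for sy in(-1,1) for z in(.019,-.02)]
u=np.array([.9606,-.2778,0]);v=np.array([.2778,.9606,0]);o=np.array([.6292,-.0377,0])
cor=[o-.172*u+y*v+[0,0,z] for y in(-.145,-.003,.003,.145) for z in(.008,.052)]
cc=[o+x*u+y*v+[0,0,.085] for x in(-.09,.09) for y in(-.15,.15)]
out=[]
for c,r0,c0 in(('side',100,200),('top',100,230)):
    m=ctrl.camera_model(c); K=np.array(m['intrinsics']); Ro=np.array(m['orientation'])
    if c=='side': print(m)
    Rc=R.from_rotvec(Ro).as_matrix() if Ro.shape==(3,) else Ro
    im,d=ctrl.get_image(c); im=cv2.resize(im[r0:r0+200,c0:c0+200],None,fx=2,fy=2).copy()
    for pts,col in((tips,(255,0,255)),(cor,(0,255,255)),(cc,(255,255,0))):
        for q in pts:
            w=K@(Rc.T@(q-np.array(m['origin'])));w/=w[2]
            cv2.circle(im,(int(2*(w[0]-c0)),int(2*(w[1]-r0))),3,col,-1)
    out.append(im)
cv2.imwrite('pics/b3.png',np.hstack(out)[:,:,::-1])
E
```

```text
[ 0.5132 -0.0036  0.0448] 9.675 [ 0.3249 -0.625  -0.087 ]
{'intrinsics': array([[434.1747,   0.    , 316.363 ],
       [  0.    , 434.1747, 199.0907],
       [  0.    ,   0.    ,   1.    ]]), 'origin': array([0.2858, 0.7844, 0.6565]), 'orientation': array([-0.4771,  2.5809, -1.3781])}
```

View pics/b3.png

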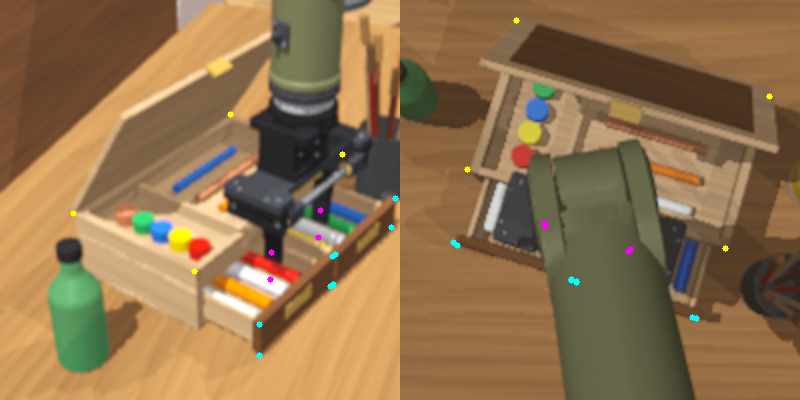

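```bash
python3 - <<'E'
from h import *
m=ctrl.camera_model('side'); K=np.array(m['intrinsics']);Rc=R.from_rotvec(m['orientation']).as_matrix()
im,d=ctrl.get_image('side')
for cx in (270,274,321):
  for r in range(200 if cx>300 else 226,290 if cx<300 else 246,4):
    px,py=200+cx//2,100+r//2; z=d[py,px]
    print(cx,r,im[py,px],np.array(m['origin'])+Rc@(np.linalg.inv(K)@[px,py,1]*z))
E
```

```text
270 226 [39 38 37] [0.5173 0.0837 0.129 ]
270 230 [39 37 38] [0.5166 0.0856 0.1253]
270 234 [26 27 28] [0.5274 0.0524 0.0947]
270 238 [29 26 30] [0.5283 0.0495 0.0871]
270 242 [25 26 27] [0.5286 0.0483 0.0806]
270 246 [24 24 27] [0.5288 0.0473 0.0744]
270 250 [30 30 33] [0.5284 0.0481 0.0694]
270 254 [33 35 38] [0.529  0.0459 0.0621]
270 258 [81 35 39] [0.5295 0.0441 0.055 ]
270 262 [230  47  35] [0.5367 0.0218 0.031 ]
270 266 [240  46  34] [0.535  0.0268 0.0292]
270 270 [238  33  16] [0.5331 0.0321 0.0278]
270 274 [200 161 134] [0.5339 0.0293 0.0195]
270 278 [255 255 255] [0.5273 0.0491 0.0305]
270 282 [255 255 255] [0.524  0.0587 0.0328]
270 286 [255 255 255] [0.5238 0.0589 0.0273]
274 226 [69 68 70] [0.5121 0.0862 0.132 ]
274 230 [37 36 35] [0.5115 0.0879 0.1282]
274 234 [31 30 31] [0.5116 0.087  0.1224]
274 238 [27 27 30] [0.5231 0.0512 0.0896]
274 242 [28 26 27] [0.5231 0.0509 0.0839]
274 246 [28 26 27] [0.5238 0.0481 0.0763]
274 250 [27 26 28] [0.5244 0.0461 0.0691]
274 254 [29 29 30] [0.5242 0.0463 0.0637]
274 258 [36 36 38] [0.5238 0.0469 0.0586]
274 262 [153  36  33] [0.5239 0.0465 0.0526]
274 266 [197  43  36] [0.5306 0.0251 0.0292]
274 270 [246  39  25] [0.529  0.0298 0.0272]
274 274 [205  84  57] [0.5276 0.0335 0.0245]
274 278 [243 230 217] [0.5283 0.0309 0.0164]
274 282 [255 255 255] [0.5201 0.0561 0.032 ]
274 286 [255 255 255] [0.518  0.0622 0.0315]
321 200 [37 35 38] [ 0.4985 -0.0448  0.0854]
321 204 [44 41 44] [ 0.4978 -0.0433  0.0809]
321 208 [41 39 40] [ 0.4982 -0.0461  0.0733]
321 212 [39 38 39] [ 0.4979 -0.0459  0.0677]
321 216 [40 40 41] [ 0.4974 -0.0452  0.0625]
321 220 [40 42 37] [ 0.4967 -0.0438  0.0577]
321 224 [142 133 117] [ 0.5078 -0.0887  0.0191]
321 228 [199 196 197] [ 0.501  -0.063   0.0319]
321 232 [184 183 185] [ 0.4993 -0.0577  0.0299]
321 236 [164 163 168] [ 0.4979 -0.0532  0.0273]
321 240 [182 157 108] [ 0.4982 -0.0556  0.0195]
321 244 [227 195  79] [ 0.4922 -0.0332  0.0306]
```

The depth image shows the fingertips really end at z≈0.053 (reported pose implies 0.026), so they skimmed over the drawer fronts and touched nothing. I'll trust the camera: lift, back out, and come down about 25 mm lower.

```bash
python3 -c "
from h import *
print(ctrl.tip_extent, ctrl.get_state()['joint_positions'])"; python3 -m crank '[{"tx":0,"ty":0,"tz":-20,"turn":0},{"tx":-25,"ty":0,"tz":-20,"turn":0},{"tx":-50,"ty":0,"tz":-20,"turn":0},{"tx":-78,"ty":0,"tz":-20,"turn":0},{"tx":-78,"ty":0,"tz":-20,"turn":0}]' ; python3 -m crank '[{"tx":0,"ty":0,"tz":15,"turn":0},{"tx":0,"ty":0,"tz":25,"turn":0},{"tx":0,"ty":0,"tz":35,"turn":0},{"tx":0,"ty":0,"tz":42,"turn":0},{"tx":0,"ty":0,"tz":42,"turn":0}]'
python3 - <<'E'
from h import *
m=ctrl.camera_model('side'); K=np.array(m['intrinsics']);Rc=R.from_rotvec(m['orientation']).as_matrix()
im,d=pic('side','s4')
s=ctrl.get_state();M=R.from_rotvec(s['tool_rot']).as_matrix();p=np.array(s['position'])
v,u_=np.mgrid[0:400,0:640]; P=np.stack([u_*d,v*d,d],-1)@np.linalg.inv(K).T@Rc.T+m['origin']
Q=(P-p)@M; 
k=(d>0)&(abs(Q[...,0])<.012)&(abs(Q[...,1]+.05)<.012)&(P[...,2]>.004)&(im.max(-1)<60)
print(p,s['ft_force'],k.sum(),P[k][:,2].min(),np.percentile(P[k],[2,98],axis=0))
E
```

```text
0.019 [ 0.5165  0.2418 -0.6169  1.9583  0.1664  0.9913 -2.0294]
time: 10.45
position: [0.4367, 0.0181, 0.0647]
tool_rot: [3.109, -0.437, -0.001]
ft_force: [1.2, 0.1, 0.4]
grip_width: 0.999
grip_force: 0.0
time: 11.08
position: [0.4377, 0.0181, 0.0221]
tool_rot: [-3.111, 0.439, 0.003]
ft_force: [-0.3, 1.0, 0.5]
grip_width: 1.001
grip_force: 0.0
[0.4381 0.0181 0.0225] [ 0.8402 -0.6233  1.3437] 399 0.03319118355982209 [[0.441  0.0555 0.038 ]
 [0.4628 0.0742 0.2884]]
```

```bash
python3 -m crank '[{"tx":6,"ty":0,"tz":0,"turn":0},{"tx":12,"ty":0,"tz":0,"turn":0},{"tx":18,"ty":0,"tz":0,"turn":0},{"tx":24,"ty":0,"tz":0,"turn":0},{"tx":30,"ty":0,"tz":0,"turn":0}]' ; python3 -m crank '[{"tx":5,"ty":0,"tz":0,"turn":0},{"tx":10,"ty":0,"tz":0,"turn":0},{"tx":15,"ty":0,"tz":0,"turn":0},{"tx":20,"ty":0,"tz":0,"turn":0},{"tx":25,"ty":0,"tz":0,"turn":0}]'
```

```text
time: 11.75
position: [0.4667, 0.0098, 0.0227]
tool_rot: [3.111, -0.438, -0.002]
ft_force: [-4.1, 0.8, 5.0]
grip_width: 1.002
grip_force: 2.2
time: 12.38
position: [0.4912, 0.0028, 0.0227]
tool_rot: [-3.111, 0.439, 0.001]
ft_force: [-3.4, 1.8, 1.6]
grip_width: 0.999
grip_force: 2.2
```

Both drawers are now moving, at about 4 N. I'll continue more slowly towards the stop.

```bash
python3 -m crank '[{"tx":5,"ty":0,"tz":0,"turn":0},{"tx":10,"ty":0,"tz":0,"turn":0},{"tx":14,"ty":0,"tz":0,"turn":0},{"tx":18,"ty":0,"tz":0,"turn":0},{"tx":22,"ty":0,"tz":0,"turn":0}]' ; python3 -m crank '[{"tx":1,"ty":0,"tz":0,"turn":0},{"tx":2,"ty":0,"tz":0,"turn":0},{"tx":3,"ty":0,"tz":0,"turn":0},{"tx":4,"ty":0,"tz":0,"turn":0},{"tx":5,"ty":0,"tz":0,"turn":0}]'
python3 - <<'E'
from h import *
acc={}
for k in range(3):
  for c in ['top','side']:
    ctrl.get_image(c)
    for q in ['chest','drawer_left_front','drawer_right_front','lid_hinge']:
        for r in ctrl.mark_of(c,q)[:1]: acc.setdefault(q,[]).append(r['xyz'])
u=np.array([.9606,-.2778]);v=np.array([.2778,.9606]);o=np.array([.6292,-.0377])
for q,a in acc.items(): m=np.median(a,0)[:2]; print(q,m,(m-o)@u,(m-o)@v,len(a))
E
```

```text
time: 13.0
position: [0.5123, -0.0032, 0.0227]
tool_rot: [-3.111, 0.439, 0.0]
ft_force: [-3.4, 2.9, -1.2]
grip_width: 1.0
grip_force: 2.1
time: 13.62
position: [0.517, -0.0046, 0.0228]
tool_rot: [-3.111, 0.439, 0.0]
ft_force: [-2.8, 3.6, -2.7]
grip_width: 0.999
grip_force: 2.0
chest [ 0.6291 -0.0406] 0.0007095600000000104 -0.002813519999999997 6
lid_hinge [ 0.714  -0.0622] 0.08832689999999999 -1.1400000000008004e-05 6
drawer_left_front [0.5543 0.0634] -0.10003451999999997 0.07630944 3
drawer_right_front [ 0.5088 -0.079 ] -0.10418309999999995 -0.07311989999999999 3
```

```bash
python3 -m crank '[{"tx":1,"ty":0,"tz":0,"turn":0},{"tx":1.5,"ty":0,"tz":0,"turn":0},{"tx":2,"ty":0,"tz":0,"turn":0},{"tx":2.5,"ty":0,"tz":0,"turn":0}]' ; python3 -m crank '[{"tx":0.5,"ty":0,"tz":0,"turn":0},{"tx":1,"ty":0,"tz":0,"turn":0},{"tx":1.5,"ty":0,"tz":0,"turn":0},{"tx":2,"ty":0,"tz":0,"turn":0}]'
```

```text
time: 15.62
position: [0.5194, -0.0054, 0.0229]
tool_rot: [3.111, -0.439, -0.0]
ft_force: [-3.9, 2.4, 0.5]
grip_width: 1.002
grip_force: 2.0
time: 16.12
position: [0.5214, -0.006, 0.0229]
tool_rot: [3.111, -0.439, 0.0]
ft_force: [-3.9, 2.2, 1.5]
grip_width: 1.001
grip_force: 2.5
```

```bash
python3 -m crank '[{"tx":0.5,"ty":0,"tz":0,"turn":0},{"tx":1,"ty":0,"tz":0,"turn":0},{"tx":1.5,"ty":0,"tz":0,"turn":0},{"tx":2,"ty":0,"tz":0,"turn":0}]' ; python3 -m crank '[{"tx":0.5,"ty":0,"tz":0,"turn":0},{"tx":1,"ty":0,"tz":0,"turn":0},{"tx":1,"ty":0,"tz":0,"turn":0}]'
```

```text
time: 16.62
position: [0.5214, -0.006, 0.0228]
tool_rot: [3.11, -0.437, -0.006]
ft_force: [-8.2, 2.8, 6.8]
grip_width: 1.004
grip_force: 5.2
time: 17.0
position: [0.5215, -0.006, 0.0228]
tool_rot: [3.11, -0.436, -0.009]
ft_force: [-12.1, 2.8, 9.9]
grip_width: 0.998
grip_force: 6.1
```

```bash
python3 -c "
from h import *
s=ctrl.get_state();M=R.from_rotvec(s['tool_rot']).as_matrix();print(M.T@s['ft_force'],M.T@s['torque'])"; python3 -m crank '[{"tx":-10,"ty":0,"tz":0,"turn":0},{"tx":-25,"ty":0,"tz":0,"turn":0},{"tx":-45,"ty":0,"tz":0,"turn":0},{"tx":-60,"ty":0,"tz":0,"turn":0}]'; python3 -m crank '[{"tx":0,"ty":0,"tz":-60,"turn":0},{"tx":0,"ty":0,"tz":-120,"turn":0},{"tx":0,"ty":0,"tz":-180,"turn":0},{"tx":0,"ty":0,"tz":-240,"turn":0},{"tx":0,"ty":0,"tz":-300,"turn":0}]'
python3 - <<'E'
from h import *
acc={}
for k in range(4):
  for c in ['top','side']:
    ctrl.get_image(c)
    for q in ['chest','drawer_left_front','drawer_right_front','lid_hinge','lid_edge','brush_pot','oil_bottle','paint_tin']:
        for r in ctrl.mark_of(c,q)[:1]:
            if r['confidence']>.4: acc.setdefault(q,[]).append(r['xyz'])
u=np.array([.9606,-.2778]);v=np.array([.2778,.9606]);o=np.array([.6292,-.0377])
for q,a in acc.items(): m=np.median(a,0); print(q,m,(m[:2]-o)@u,(m[:2]-o)@v,len(a))
a,_=pic('side','s5');b,_=pic('top','t5')
cv2.imwrite('pics/b5.png',np.hstack([cv2.resize(a[100:300,200:400],None,fx=2,fy=2),cv2.resize(b[100:300,230:430],None,fx=2,fy=2)])[:,:,::-1])
E
```

```text
[-12.4774   0.6636  -9.8631] [ 0.3425 -2.635  -0.4552]
time: 17.5
position: [0.4659, 0.0097, 0.023]
tool_rot: [3.11, -0.439, 0.002]
ft_force: [0.0, 0.4, 0.6]
grip_width: 0.996
grip_force: 0.0
time: 18.12
position: [0.4662, 0.0099, 0.3252]
tool_rot: [3.11, -0.439, 0.004]
ft_force: [1.2, -0.9, 0.7]
grip_width: 1.001
grip_force: 0.0
chest [ 0.6294 -0.0394  0.0021] 0.0006163500000000927 -0.0015913499999999805 8
lid_hinge [ 0.7157 -0.0614  0.0844] 0.08966187000000002 0.00131151 8
lid_edge [ 0.6313 -0.0375  0.2437] 0.0019616999999999933 0.0007754999999999895 8
brush_pot [ 0.4608 -0.2189  0.0029] -0.11137965000000001 -0.22082834999999998 8
oil_bottle [0.684  0.209  0.0016] -0.015926519999999934 0.25214154000000005 8
paint_tin [ 0.5891 -0.2806 -0.0001] 0.02897144999999996 -0.24451754999999994 8
drawer_left_front [0.5582 0.0637 0.0277] -0.09637151999999996 0.07768104000000002 3
drawer_right_front [ 0.5134 -0.0819  0.0277] -0.09894483000000001 -0.07467579 4
```

View pics/b5.png

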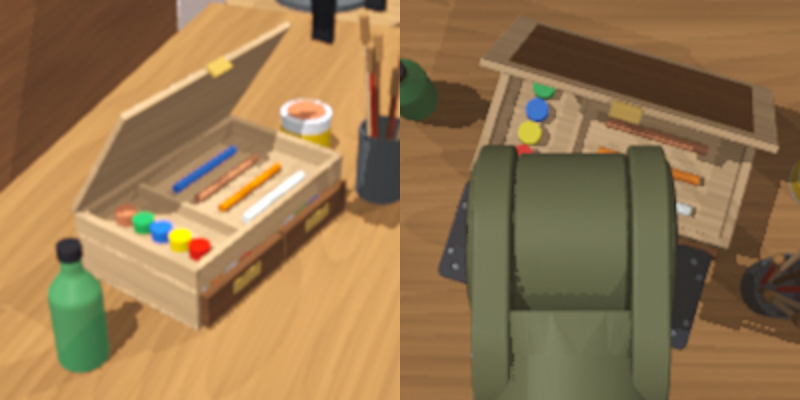

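Both drawers look shut. The wrist moment says the left finger carried most of the load, so the right drawer may be a couple of mm short. I'll nudge it with the hand turned 5° so the right finger leads.

```bash
python3 -m crank '[{"tx":0,"ty":0,"tz":60,"turn":-0.5},{"tx":0,"ty":0,"tz":120,"turn":-1},{"tx":0,"ty":0,"tz":180,"turn":-1},{"tx":0,"ty":0,"tz":240,"turn":-1},{"tx":0,"ty":0,"tz":270,"turn":-1}]'; python3 -m crank '[{"tx":0,"ty":0,"tz":15,"turn":0},{"tx":0,"ty":0,"tz":30,"turn":0},{"tx":15,"ty":0,"tz":30,"turn":0},{"tx":30,"ty":0,"tz":30,"turn":0},{"tx":45,"ty":0,"tz":30,"turn":0}]';  python3 -m crank '[{"tx":2,"ty":0,"tz":0,"turn":0},{"tx":3,"ty":0,"tz":0,"turn":0},{"tx":4,"ty":0,"tz":0,"turn":0},{"tx":5,"ty":0,"tz":0,"turn":0},{"tx":5,"ty":0,"tz":0,"turn":0}]'
```

```text
time: 22.45
position: [0.4642, 0.0099, 0.0497]
tool_rot: [-3.127, 0.302, 0.007]
ft_force: [0.1, -1.1, 0.6]
grip_width: 1.0
grip_force: 0.0
time: 23.08
position: [0.5132, 0.0008, 0.0239]
tool_rot: [3.127, -0.304, 0.004]
ft_force: [0.4, -0.1, 0.2]
grip_width: 0.999
grip_force: 0.0
time: 23.7
position: [0.5155, 0.0002, 0.0229]
tool_rot: [3.127, -0.303, 0.0]
ft_force: [0.1, -0.2, -0.6]
grip_width: 1.004
grip_force: 0.0
```

```bash
python3 -m crank '[{"tx":1,"ty":0,"tz":0,"turn":0},{"tx":2,"ty":0,"tz":0,"turn":0}]'; python3 -m crank '[{"tx":0.5,"ty":0,"tz":0,"turn":0},{"tx":1,"ty":0,"tz":0,"turn":0}]'
```

```text
time: 23.95
position: [0.5176, -0.0002, 0.0228]
tool_rot: [3.127, -0.303, 0.0]
ft_force: [0.1, -0.2, 0.7]
grip_width: 0.997
grip_force: 0.0
time: 24.2
position: [0.5186, -0.0004, 0.0228]
tool_rot: [3.127, -0.303, -0.0]
ft_force: [-0.5, 0.4, -0.1]
grip_width: 0.996
grip_force: 0.2
```

```bash
python3 -m crank '[{"tx":1,"ty":0,"tz":0,"turn":0},{"tx":1.5,"ty":0,"tz":0,"turn":0}]'; python3 -m crank '[{"tx":1,"ty":0,"tz":0,"turn":0},{"tx":1.5,"ty":0,"tz":0,"turn":0}]';python3 -c "
from h import *
s=ctrl.get_state();M=R.from_rotvec(s['tool_rot']).as_matrix();print(M.T@s['ft_force'],M.T@s['torque'])"
```

```text
time: 24.45
position: [0.5187, -0.0004, 0.0226]
tool_rot: [3.127, -0.303, -0.005]
ft_force: [-5.9, 0.7, 4.7]
grip_width: 1.001
grip_force: 2.8
time: 24.7
position: [0.5188, -0.0004, 0.0225]
tool_rot: [3.126, -0.304, -0.009]
ft_force: [-9.4, 1.9, 7.6]
grip_width: 1.003
grip_force: 4.6
[-9.5917 -0.0131 -7.497 ] [-0.3117 -1.9803  0.4357]
```

The right drawer is already at its stop, since it didn't travel under the push. Now back off, go up and over the lid edge.

```bash
python3 -m crank '[{"tx":-10,"ty":0,"tz":0,"turn":0},{"tx":-25,"ty":0,"tz":0,"turn":0},{"tx":-40,"ty":0,"tz":-30,"turn":0},{"tx":-55,"ty":0,"tz":-80,"turn":0},{"tx":-55,"ty":0,"tz":-140,"turn":0}]'; python3 -m crank '[{"tx":0,"ty":0,"tz":-60,"turn":0},{"tx":0,"ty":0,"tz":-120,"turn":0.5},{"tx":0,"ty":0,"tz":-160,"turn":1},{"tx":0,"ty":0,"tz":-160,"turn":1}]'
python3 - <<'E'
from h import *
s=ctrl.get_state();M=R.from_rotvec(s['tool_rot']).as_matrix();p=np.array(s['position'])
u=np.array([.9606,-.2778]);o=np.array([.6292,-.0377])
print(p,M.T@(np.r_[o+.06*u,.218]-p))
E
```

```text
time: 25.32
position: [0.4652, 0.01, 0.1632]
tool_rot: [3.126, -0.301, -0.003]
ft_force: [2.1, -1.0, -0.5]
grip_width: 0.999
grip_force: 0.0
time: 25.82
position: [0.4689, 0.0101, 0.326]
tool_rot: [3.11, -0.438, 0.011]
ft_force: [0.2, -0.2, -1.1]
grip_width: 1.001
grip_force: 0.0
[0.4689 0.0101 0.326 ] [0.2265 0.0018 0.1096]
```

```bash
python3 -m crank '[{"tx":55,"ty":0,"tz":0,"turn":0},{"tx":110,"ty":0,"tz":0,"turn":0},{"tx":165,"ty":0,"tz":0,"turn":0},{"tx":220,"ty":2,"tz":0,"turn":0},{"tx":227,"ty":2,"tz":0,"turn":0}]'; python3 -m crank '[{"tx":0,"ty":0,"tz":40,"turn":0},{"tx":0,"ty":0,"tz":80,"turn":0},{"tx":0,"ty":0,"tz":105,"turn":0},{"tx":0,"ty":0,"tz":108,"turn":0},{"tx":0,"ty":0,"tz":108,"turn":0}]'
python3 - <<'E'
from h import *
s=ctrl.get_state();p=np.array(s['position'])
u=np.array([.9606,-.2778]);v=np.array([.2778,.9606]);o=np.array([.6292,-.0377])
print((p[:2]-o)@u,(p[:2]-o)@v,p[2])
u0,z0=(p[:2]-o)@u,p[2]
for r in (.16,):
  for t in np.arange(1.0,-.11,-.1):
    c=.09-r*np.cos(t)+.008*np.sin(t)+.0095; z=.085+r*np.sin(t)+.008*np.cos(t)-.007
    print(round(t,2),'tx %.0f tz %.0f'%(1000*(c-u0),1000*(z0-z)))
a,_=pic('side','s6')
cv2.imwrite('pics/b6.png',cv2.resize(a[60:300,150:430],None,fx=2,fy=2)[:,:,::-1])
E
```

```text
time: 26.45
position: [0.6864, -0.0568, 0.3169]
tool_rot: [-3.11, 0.441, 0.011]
ft_force: [-0.5, -0.3, -0.7]
grip_width: 0.999
grip_force: 0.0
time: 27.08
position: [0.6849, -0.0546, 0.2158]
tool_rot: [3.111, -0.438, 0.001]
ft_force: [0.1, -0.7, 0.5]
grip_width: 0.999
grip_force: 0.0
0.058216872580815524 -0.0007606088288130037 0.2157927784950264
1.0 tx -38 tz -1
0.9 tx -52 tz 7
0.8 tx -64 tz 17
0.7 tx -76 tz 29
0.6 tx -86 tz 41
0.5 tx -95 tz 54
0.4 tx -103 tz 68
0.3 tx -109 tz 83
0.2 tx -114 tz 98
0.1 tx -117 tz 114
0.0 tx -119 tz 130
-0.1 tx -119 tz 146
```

View pics/b6.png

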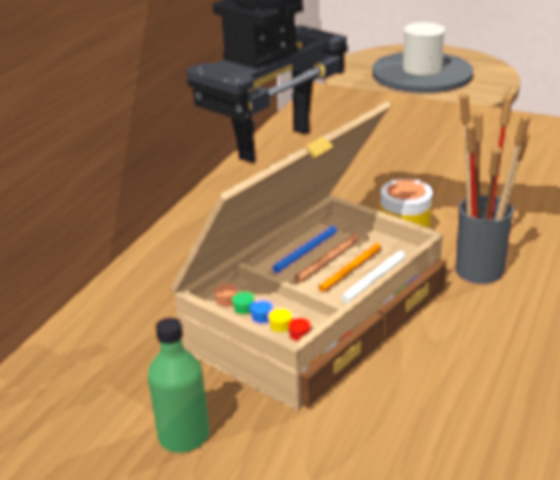

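The fingertips are behind the raised lid ((247,158) and (302,130)) and nothing touches. I now follow the arc.

```bash
python3 -m crank '[{"tx":-15,"ty":0,"tz":0,"turn":0},{"tx":-28,"ty":0,"tz":0,"turn":0},{"tx":-38,"ty":0,"tz":0,"turn":0},{"tx":-45,"ty":0,"tz":3,"turn":0},{"tx":-52,"ty":0,"tz":7,"turn":0}]'; python3 -m crank '[{"tx":-6,"ty":0,"tz":5,"turn":0},{"tx":-12,"ty":0,"tz":10,"turn":0},{"tx":-18,"ty":0,"tz":16,"turn":0},{"tx":-24,"ty":0,"tz":22,"turn":0}]'
python3 - <<'E'
from h import *
s=ctrl.get_state();p=np.array(s['position'])
u=np.array([.9606,-.2778]);o=np.array([.6292,-.0377])
print((p[:2]-o)@u,p[2])
for c in ['side','top']*2:
    ctrl.get_image(c); print([np.array(r['xyz']) for r in ctrl.mark_of(c,'lid_edge')[:1]])
E
```

```text
time: 27.75
position: [0.6355, -0.0407, 0.2081]
tool_rot: [-3.111, 0.439, -0.003]
ft_force: [2.6, -0.3, -0.2]
grip_width: 1.0
grip_force: 1.1
time: 28.25
position: [0.6116, -0.0339, 0.1854]
tool_rot: [3.111, -0.439, -0.001]
ft_force: [1.7, -0.0, 1.8]
grip_width: 0.996
grip_force: 1.0
-0.018010312820241337 0.18535847563457863
[array([ 0.5897, -0.024 ,  0.2064])]
[array([ 0.5863, -0.025 ,  0.2079])]
[array([ 0.5846, -0.0252,  0.2036])]
[array([ 0.5856, -0.0251,  0.206 ])]
```

```bash
python3 -m crank '[{"tx":-5,"ty":0,"tz":6,"turn":0},{"tx":-10,"ty":0,"tz":12,"turn":0},{"tx":-15,"ty":0,"tz":18,"turn":0},{"tx":-19,"ty":0,"tz":25,"turn":0},{"tx":-23,"ty":0,"tz":32,"turn":0}]'; python3 -m crank '[{"tx":-4,"ty":0,"tz":7,"turn":0},{"tx":-7,"ty":0,"tz":14,"turn":0},{"tx":-10,"ty":0,"tz":22,"turn":0},{"tx":-12,"ty":0,"tz":30,"turn":0}]'; python3 -m crank '[{"tx":-2,"ty":0,"tz":7,"turn":0},{"tx":-3,"ty":0,"tz":14,"turn":0},{"tx":-4,"ty":0,"tz":20,"turn":0}]'
```

```text
time: 29.28
position: [0.5896, -0.0276, 0.1533]
tool_rot: [3.111, -0.439, -0.0]
ft_force: [1.5, -0.1, 1.1]
grip_width: 0.999
grip_force: 0.9
time: 29.78
position: [0.5776, -0.0242, 0.1231]
tool_rot: [3.111, -0.439, -0.002]
ft_force: [-1.0, 0.3, 2.9]
grip_width: 0.997
grip_force: 0.9
time: 30.15
position: [0.5743, -0.023, 0.1033]
tool_rot: [-3.111, 0.439, 0.001]
ft_force: [-1.1, -0.6, 2.3]
grip_width: 1.001
grip_force: 0.9
```

```bash
python3 -m crank '[{"tx":-1,"ty":0,"tz":4,"turn":0},{"tx":-1,"ty":0,"tz":8,"turn":0},{"tx":-1,"ty":0,"tz":11,"turn":0},{"tx":-1,"ty":0,"tz":13,"turn":0},{"tx":-1,"ty":0,"tz":14,"turn":0}]'; python3 -m crank '[{"tx":0,"ty":0,"tz":1,"turn":0},{"tx":0,"ty":0,"tz":2,"turn":0},{"tx":0,"ty":0,"tz":3,"turn":0}]'
```

```text
time: 30.78
position: [0.5736, -0.0229, 0.0897]
tool_rot: [-3.111, 0.439, 0.0]
ft_force: [-1.2, 0.8, 1.4]
grip_width: 1.002
grip_force: 0.8
time: 31.15
position: [0.5736, -0.0229, 0.0868]
tool_rot: [3.111, -0.439, 0.0]
ft_force: [-1.8, 0.0, 1.2]
grip_width: 1.003
grip_force: 0.9
```

```bash
python3 -m crank '[{"tx":0,"ty":0,"tz":1,"turn":0},{"tx":0,"ty":0,"tz":2,"turn":0},{"tx":0,"ty":0,"tz":3,"turn":0}]'; python3 -m crank '[{"tx":0,"ty":0,"tz":1,"turn":0},{"tx":0,"ty":0,"tz":2,"turn":0},{"tx":0,"ty":0,"tz":3,"turn":0}]'
```

```text
time: 31.52
position: [0.5737, -0.023, 0.0856]
tool_rot: [3.11, -0.439, -0.0]
ft_force: [-7.2, 0.4, 16.9]
grip_width: 1.002
grip_force: 8.6
time: 31.9
position: [0.5738, -0.0229, 0.0854]
tool_rot: [3.109, -0.439, -0.0]
ft_force: [-14.9, -2.4, 33.6]
grip_width: 1.002
grip_force: 17.2
```

The force jumped at reported z≈0.0855, so the lid is at its stop. I'll lift straight off and check.

```bash
python3 -m crank '[{"tx":0,"ty":0,"tz":-10,"turn":0},{"tx":0,"ty":0,"tz":-60,"turn":0},{"tx":0,"ty":0,"tz":-120,"turn":0},{"tx":0,"ty":0,"tz":-180,"turn":0},{"tx":0,"ty":0,"tz":-240,"turn":0}]'; python3 -m crank '[{"tx":-40,"ty":0,"tz":0,"turn":0},{"tx":-80,"ty":0,"tz":0,"turn":0},{"tx":-110,"ty":0,"tz":0,"turn":0},{"tx":-110,"ty":0,"tz":0,"turn":0}]'
python3 - <<'E'
from h import *
u=np.array([.9606,-.2778]);o=np.array([.6292,-.0377])
acc={}
for c in ['side','top']*2:
    ctrl.get_image(c)
    for q in ['chest','drawer_left_front','drawer_right_front','lid_edge','brush_pot','oil_bottle','paint_tin']:
        for r in ctrl.mark_of(c,q)[:1]: acc.setdefault(q,[]).append(r['xyz'])
for q,a in acc.items(): m=np.median(a,0); print(q,m,(m[:2]-o)@u,len(a))
m=ctrl.camera_model('side'); K=np.array(m['intrinsics']);Rc=R.from_rotvec(m['orientation']).as_matrix()
im,d=pic('side','s7')
v_,u_=np.mgrid[0:400,0:640]; P=np.stack([u_*d,v_*d,d],-1)@np.linalg.inv(K).T@Rc.T+m['origin']
a=(P[...,:2]-o)@u; b=(P[...,:2]-o)@np.array([.2778,.9606])
for x in(-.08,-.04,0,.04,.08):
    k=(abs(a-x)<.012)&(abs(b)<.12)&(P[...,2]<.15); print(x,np.median(P[k][:,2]))
cv2.imwrite('pics/b7.png',cv2.resize(im[100:300,150:430],None,fx=2,fy=2)[:,:,::-1])
E
```

```text
time: 32.52
position: [0.5737, -0.0233, 0.3227]
tool_rot: [3.11, -0.439, 0.002]
ft_force: [0.3, 0.1, -0.1]
grip_width: 0.999
grip_force: 0.0
time: 33.02
position: [0.4672, 0.0078, 0.3213]
tool_rot: [3.108, -0.438, 0.003]
ft_force: [0.5, -0.3, 0.6]
grip_width: 0.998
grip_force: 0.0
chest [ 0.6297 -0.0387  0.001 ] 0.0007581000000000539 3
drawer_left_front [0.5573 0.0641 0.0295] -0.09734718000000006 2
drawer_right_front [ 0.5121 -0.0827  0.0277] -0.09998525999999998 3
lid_edge [ 0.5423 -0.0154  0.0896] -0.08971910999999996 2
brush_pot [ 0.4598 -0.2193  0.0019] -0.11224302 4
oil_bottle [0.6835 0.2091 0.0019] -0.016338539999999995 4
paint_tin [ 0.5906 -0.2796  0.0008] 0.030072630000000038 4
-0.08 0.08768949590682606
-0.04 0.09338150171398263
0 0.09324717671647131
0.04 0.09335508655851554
0.08 0.09279209264308058
```

View pics/b7.png

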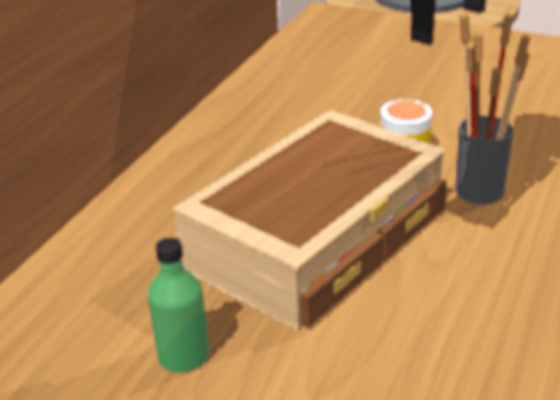

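The lid lies level at 93 mm, both drawers are shut, the pot, bottle and tin are where they stood, and the hand is clear.

```bash
python3 -c "
from bench import ctrl
print(ctrl.close_job())"
```

```text
the job is handed in; nothing more can be done
None
```

The chest is closed and the job handed in at about 34 s: both drawers are at their stops, the lid lies flat, the chest and the things beside it have not measurably moved, and the hand is clear; the hand-in returned no verdict.

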